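# Make a food-processor base safe and take off its hub cap

## Task

Make the food-processor drive base safe and take its hub cap off: first flip the toggle fully over to off, so that it leans away from the cap, then unscrew the winged black cap and lift it straight up off the hub. The cap has a short quick thread and nobody knows whether it is left- or right-handed, so try it one way and then the other to find out which way it gives. Finish holding the cap in the gripper, still, about 10 cm straight above the hub, with the toggle still off and the mug, tea box and jar left where they stand.

Things in the scene. Friction and masses are not known exactly. Their poses are not given: they have to be found in the camera images.
- hub (a point): Hub axis at the level of the base's flat steel top, 55 mm above the worktop, where the cap's lower edge sits. The fixed drive base is a white box 150 x 280 x 55 mm. y of this frame runs along its long side from hub to toggle, z up. Hidden in the cap: a steel post 26 mm across, 27 mm high, with thread lobes. Round it three low ears, 5 mm high, 52 mm from the axis.
- pivot (a point): Hinge of the toggle, 6 mm above the base's top, 150 mm from the hub along the base's long side (+y of this frame points away from the cap, x is the hinge line). The toggle swings only in the upright plane through the base's long side.
- toggle (a joint): Angle of the toggle: 0 = off, leaning 0.5 rad from upright away from the cap; 1.0 = on, leaning 0.5 rad from upright towards the cap (so it starts). Its tip is weighted: from 0.15 rad past upright (0.5) it drops to the nearer end by itself and rests there; a push of about 1 N at the tip flips it.
- toggle_tip (a point): Centre of the tip of the toggle, 50 mm from its hinge: a black round grip 15 mm thick and 31 mm long on a steel stem 8 mm thick.
- cap_grip (a point): Black hub cap, loose, about 120 g. Point on its axis, 51 mm above its lower edge, at half the height of its wing: an upright flat bar 14 mm thick (x), 50 mm long (y), 30 mm high, standing on a round fluted skirt 54 mm across, 36 mm high. Pinch the wing across x. z is up. At the start x is parallel to the hub's x within 0.06 rad.
- cap_foot (a point): Centre of the cap's lower edge. How it unscrews: seen from above, anticlockwise or clockwise, at random at each start. The wrong way it meets a hard stop after 0.05 to 0.2 rad; the right way it turns easily, without rising, to a stop about 1.14 rad (65 degrees) from parallel to the hub frame; from 0.9 rad up to that stop it lifts straight off.
- mug_pen_mid (a point): White coffee mug, 83 x 110 x 86 mm, a bystander; point half-way up (43 mm).
- tea_box_mid (a point): Carton tea box, 61 x 71 x 133 mm, a bystander; point half-way up (66 mm).
- jar_mid (a point): Small labelled jar with a white lid, 68 mm across, 112 mm high, a bystander; point half-way up (56 mm).
Mind the look-alikes: they are no part of the job. Of the things like the part that bears cap_grip, leave any that is turquoise; of the rest the larger one is meant.

How it is judged:
By the outcome, as a careful person would: the job done as asked, in the order asked, and still so for the second after the job is handed in, while the arm keeps its last pose, push and grip.
It also fails if it takes over 69 s, if anything falls off the work surface, if the arm or the gripper's body presses on something with over 40 N, if the wrist force passes 120 N, or if a joint passes its speed limit or range.

## Robot

A 7-joint arm with a two-finger parallel gripper is mounted at the origin on a cart in front of the work surface, level with it; the furniture and walls round the work are solid. World frame = base frame: x ahead of the robot, y to its left, z up, the work surface at z = 0. Lengths are in m, angles in rad, forces in N, time in s.
With the tool pointing down it reaches from about 0.425 to 0.875 m from the base axis. Payload 8.4 kg.
Tool frame: the origin (TCP) lies at the very end of the fingers, on their centre line; the grasp point (between the pads) lies 19 mm behind it (robot.grasp_offset is the distance from the TCP to the grasp point, in m); z points along the fingers, y is the line along which they close (so a half turn about z gives the same grasp; the last joint's range is limited). The gripper opens to 87 mm and grips with 3 to 60 N. Pads are 19 mm wide; open, the fingers measure 117 mm over their backs; the gripper's body (75 mm by 190 mm) begins 51 mm behind the grasp point.
Start: joints at [1.247, 0.333, 0.04, 1.465, -0.013, 1.343, -0.059], TCP at [0.145, -0.634, 0.223] pointing down, gripper open.
Joint ranges: [-2.58, 2.58], [-0.38, 2.09], [-1.3, 1.39], [0.25, 2.4], [-1.5, 4.64], [0.08, 2.09], [-2.65, 2.65]. Speed limits (rad/s): [2.22, 2.22, 2.79, 2.79, 3.14, 3.14, 3.14].

## Interface

Orientations are given as a rotation vector (axis times angle).
In Python, from station import robot gives the robot as it stands.
- The arm moves only by the tool apply_moves, never from a script. Its argument "targets" is a list of rows, each an object with "hand": the closure in counts, from 0 (fully open) to 255 (shut); "slide": the shift along the tool's x, y, z in cm, a list of three; "dr": the turn, a rotation vector about the tool's x, y, z in degrees, a list of three. In form: [{"hand": hand, "slide": [x, y, z], "dr": [rx, ry, rz]}, ...]. A call has 1 to 5 rows; each row shifts and turns the commanded pose from where the row before left it, along the tool's axes as they then stand; what a row does not reach is not made up. A row lasts 1/8 s, in which the tool goes at most 62.5 mm and 10.7 degrees, less where a joint would pass 70% of its speed; a pose out of reach is approached as far as the arm can. A call with a gripper value outside its range is refused whole. The fingers move at their own pace and stop on an object; "force" is the grip in N (left out, the last holds). Time passes only in rows, so rows that do not move let the fingers close. It gives the time, the measured TCP pose, the force, the opening and the grip force at its end, in the units of the state.
- robot.observe(): the state, without advancing time (a new reading comes with each control period).
- robot.camera(name): name is "side" or "top" or "wrist"; returns a dict with "frame" (420x560x3 uint8, blue, green, red), "fx", "fy", "cx", "cy" (pixels), "cam_to_world" (4x4, takes a point from camera to world coordinates). Camera axes: x right, y up, looking along -z (the intrinsics and any distortion apply to the point x, -y, -z); pixel columns grow to the right and rows downward; lengths in m; the calibration is good to about 2 mm. The wrist camera is an equidistant fisheye: a pixel r from the principal point sees the ray r / f radians off the axis. A picture is of the moment at which its call begins. There is no depth.
- robot.job_done(): hands the job in; it is judged then, once.
The state is a dict: "clock": time; "joints": joint angles; "joint_vel": joint speeds; "joint_efforts": joint torques, N m; "tool_pos": TCP position; "orientation": TCP orientation; "wrist_force": force on the tool from outside, world axes, zero at the start; "wrist_torque": the same for the moment, N m; "finger_gap": finger opening in m; "finger_force": force on a finger pad.
Only numpy, scipy, OpenCV 4.12 (cv2) and the standard library are available. Lean on these libraries where they do the work, as an engineer would, in place of code of your own. Each camera call takes 0.05 s, during which the arm holds its last target. There are 200 camera calls.

## Working session

There is one attempt and no reset: what is moved stays moved. The work goes in short steps, Python scripts to look and compute and a tool call to move; the robot and the scene stay as the last step left them, time stands still between calls to the robot, and variables do not carry over. Pictures are saved under pics/ and viewed, at most 10 in all, crops included, and the job is handed in when it is done.

Besides the shell and the picture viewer there is one more tool, called after "Emit:" by a JSON object that holds its "api" and its "payload", one argument or row to a line. apply_moves: Moves the arm, as the interface text tells. Its arguments: {"type":"object","properties":{"targets":{"type":"array"},"force":{"type":"number"}},"required":["targets"]}

```bash
mkdir -p pics; ls
cat > h.py <<'E'
import numpy as np, cv2
from station import robot
def snap(n,f):
    c=robot.camera(n); cv2.imwrite('pics/'+f+'.png',c['frame']); np.savez('pics/'+f+'.npz',**c); return c
def load(f): return dict(np.load('pics/'+f+'.npz'))
def ray(c,u,v,fish=False):
    x=(u-c['cx'])/c['fx']; y=(v-c['cy'])/c['fy']
    if fish:
        r=np.hypot(x,y); s=np.sin(r)/max(r,1e-9); d=np.array([x*s,-y*s,-np.cos(r)])
    else: d=np.array([x,-y,-1.])
    M=c['cam_to_world']; d=M[:3,:3]@d; return M[:3,3],d/np.linalg.norm(d)
def onz(c,u,v,z,fish=False):
    o,d=ray(c,u,v,fish); return o+d*(z-o[2])/d[2]
def tri(r1,r2):
    (a,d),(b,e)=r1,r2; A=np.stack([d,-e],1); t=np.linalg.lstsq(A,b-a,rcond=None)[0]
    p,q=a+d*t[0],b+e*t[1]; return (p+q)/2,np.linalg.norm(p-q)
def proj(c,p):
    M=np.linalg.inv(c['cam_to_world']); q=M[:3,:3]@np.array(p)+M[:3,3]
    return c['cx']+c['fx']*q[0]/-q[2], c['cy']-c['fy']*q[1]/-q[2]
E
python3 - <<'E'
from h import *
ims=[]
for n in('top','side'):
    c=snap(n,n+'0'); print(n,c.keys() , c['fx'],c['cx'],c['cy'],c['cam_to_world'].round(3).tolist())
s=robot.observe(); print(s)
E
```

```text
pics
top dict_keys(['frame', 'fx', 'fy', 'cx', 'cy', 'cam_to_world']) 402.9653056149761 278.0946955330755 212.39924075344837 [[0.092, 0.969, -0.228, 0.271], [-0.996, 0.091, -0.015, -0.05], [0.006, 0.229, 0.973, 1.363], [0.0, 0.0, 0.0, 1.0]]
side dict_keys(['frame', 'fx', 'fy', 'cx', 'cy', 'cam_to_world']) 487.9881714620675 279.87467161829494 217.52755395558617 [[0.997, 0.035, -0.072, 0.45], [-0.08, 0.398, -0.914, -1.315], [-0.003, 0.917, 0.4, 0.643], [0.0, 0.0, 0.0, 1.0]]
{'clock': 0.1, 'joints': array([ 1.24675105,  0.33386381,  0.03982239,  1.46618111, -0.01337834,
        1.34329799, -0.05850672]), 'joint_vel': array([-0.00039374, -0.0010946 ,  0.00132159, -0.00033355,  0.00247024,
       -0.00099604, -0.00221054]), 'joint_efforts': array([ 4.70365252e-03, -6.57811689e+01,  1.33982018e+00, -4.04704642e+01,
       -5.99473086e-02,  4.10214358e-02,  7.43361647e-05]), 'tool_pos': array([ 0.14482411, -0.63322427,  0.22173312]), 'orientation': array([-3.12030394e+00, -3.52326716e-01,  4.23597023e-04]), 'wrist_force': array([-0.3420387 ,  0.3436806 , -0.08320874]), 'wrist_torque': array([-0.03838058, -0.00668596, -0.01061108]), 'finger_force': 0.0, 'finger_gap': 0.08730502449664228}
```

View pics/top0.png

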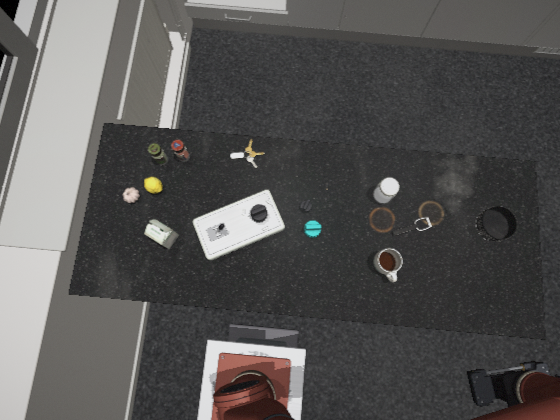

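View pics/side0.png

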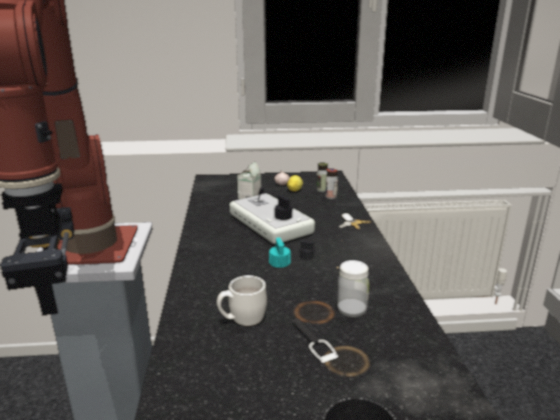

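Candidates for the cap: black cap on the white base, top (260,213) / side (284,210); turquoise one at (313,229), excluded by colour; small black one on the worktop at (306,207), excluded as smaller. I choose the cap on the base. The toggle is at top (221,228).

Run:
```python
from h import *
c=load('top0'); s=load('side0'); f=c['frame']
m=(f.min(2)>150).astype(np.uint8); m[:185]=0;m[265:]=0;m[:,:188]=0;m[:,290:]=0
m=cv2.morphologyEx(m,cv2.MORPH_CLOSE,np.ones((9,9)))
ct=max(cv2.findContours(m,0,2)[0],key=cv2.contourArea)
pts=np.array([onz(c,*p[0],.055)[:2] for p in ct]).astype(np.float32)
r=cv2.minAreaRect(pts);print('base',r, cv2.boxPoints(r).round(3).tolist())
for n,u,v,z in (('cap',260,212,.136-.0),('cap_u',260,213,.1),('tipz.1',221,227,.105),('turq',313,229,.05),('small',306,207,.03),('box',161,233,.13),('mug',388,261,.08),('jar',389,187,.11)):
    print(n,onz(c,u,v,z).round(3))
print('tri cap',tri(ray(c,260,210),ray(s,284,204)))
a=cv2.resize(f[180:270,180:330],None,fx=5,fy=5,interpolation=2)[:, :750]
b=cv2.resize(s['frame'][180:275,220:330],None,fx=5,fy=5,interpolation=2)
cv2.imwrite('pics/crop0.png',a); cv2.imwrite('pics/crop1.png',b)
```

```text
base ((0.5284127593040466, 0.09801721572875977), (0.14661896228790283, 0.27623993158340454), 28.371578216552734) [[0.39800000190734863, 0.1850000023841858], [0.5299999713897705, -0.057999998331069946], [0.6589999794960022, 0.010999999940395355], [0.5270000100135803, 0.2540000081062317]]
cap [0.555 0.025 0.136]
cap_u [0.56  0.027 0.1  ]
tipz.1 [0.502 0.146 0.105]
turq [ 0.534 -0.15   0.05 ]
small [ 0.612 -0.122  0.03 ]
box [0.462 0.324 0.13 ]
mug [ 0.447 -0.393  0.08 ]
jar [ 0.683 -0.381  0.11 ]
tri cap (array([0.56931396, 0.02840149, 0.0989909 ]), np.float64(0.0022761316140035423))
```

View pics/crop0.png

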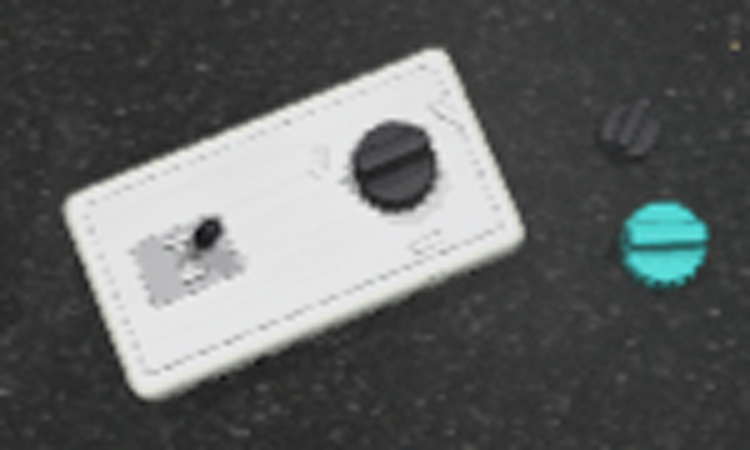

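View pics/crop1.png

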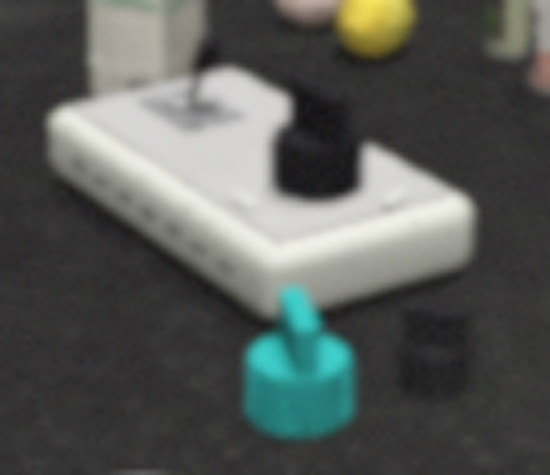

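The crops confirm the choice: the cap on the base is larger than the loose black one (crop0 (630,130)), and its wing lies along the base's long side. The toggle tip (crop0 (207,233)) leans towards the cap.

Run:
```python
from h import *
p=np.array([.1448,-.6332]); yaw=12.9
def go(q,n,d):
    global p,yaw
    st=(np.array(q)-p)/n
    for i in range(n):
        a=np.radians(yaw); x=np.array([np.cos(a),np.sin(a)]); y=np.array([np.sin(a),-np.cos(a)])
        y=np.array([-x[1],x[0]])*-1  # tool z down
        print([round(100*st@x,1),round(100*st@y,1),0],d[i] if i<len(d) else 0); yaw-=d[i] if i<len(d) else 0
    p=np.array(q)
go([.40,-.50],5,[-10.5]*5); go([.519,.106],11,[-10.5]*5+[-.5])
```

```text
[np.float64(5.6), np.float64(-1.5), 0] -10.5
[np.float64(5.7), np.float64(-0.4), 0] -10.5
[np.float64(5.7), np.float64(0.6), 0] -10.5
[np.float64(5.5), np.float64(1.7), 0] -10.5
[np.float64(5.1), np.float64(2.6), 0] -10.5
[np.float64(5.5), np.float64(-1.3), 0] -10.5
[np.float64(5.6), np.float64(-0.3), 0] -10.5
[np.float64(5.6), np.float64(0.7), 0] -10.5
[np.float64(5.3), np.float64(1.7), 0] -10.5
[np.float64(4.9), np.float64(2.7), 0] -10.5
[np.float64(4.4), np.float64(3.5), 0] -0.5
[np.float64(4.3), np.float64(3.6), 0] 0
[np.float64(4.3), np.float64(3.6), 0] 0
[np.float64(4.3), np.float64(3.6), 0] 0
[np.float64(4.3), np.float64(3.6), 0] 0
[np.float64(4.3), np.float64(3.6), 0] 0
```

Emit:
{"api": "apply_moves", "payload": {
  "targets": [
    {"hand": 255, "slide": [5.6, -1.5, 0], "dr": [0, 0, -10.5]},
    {"hand": 255, "slide": [5.7, -0.4, 0], "dr": [0, 0, -10.5]},
    {"hand": 255, "slide": [5.7, 0.6, 0], "dr": [0, 0, -10.5]},
    {"hand": 255, "slide": [5.5, 1.7, 0], "dr": [0, 0, -10.5]},
    {"hand": 255, "slide": [5.1, 2.6, 0], "dr": [0, 0, -10.5]}
  ],
  "force": 20
}}

```text
clock: 0.72
tool_pos: [0.4007, -0.4992, 0.2223]
orientation: [-2.639, -1.704, 0.0]
wrist_force: [0.5, -0.2, 0.6]
finger_gap: 0.0446
finger_force: 0.0
```

```bash
python3 -c "
from h import *
s=robot.observe();print(s['joints'].round(2),s['tool_pos'].round(3),s['orientation'].round(3),s['clock'])"
```

```text
[ 1.    0.33 -0.22  1.48  0.07  1.34  0.35] [ 0.401 -0.499  0.222] [-2.639 -1.704  0.   ] 0.725
```

Tracking well.

Emit:
{"api": "apply_moves", "payload": {
  "targets": [
    {"hand": 255, "slide": [5.5, -1.3, 0], "dr": [0, 0, -10.5]},
    {"hand": 255, "slide": [5.6, -0.3, 0], "dr": [0, 0, -10.5]},
    {"hand": 255, "slide": [5.6, 0.7, 0], "dr": [0, 0, -10.5]},
    {"hand": 255, "slide": [5.3, 1.7, 0], "dr": [0, 0, -10.5]},
    {"hand": 255, "slide": [4.9, 2.7, 0], "dr": [0, 0, -10.5]}
  ]
}}

```text
clock: 1.35
tool_pos: [0.4533, -0.2232, 0.2224]
orientation: [-1.613, -2.696, 0.0]
wrist_force: [1.4, 0.7, -0.7]
finger_gap: 0.0016
finger_force: 0.0
```

Emit:
{"api": "apply_moves", "payload": {
  "targets": [
    {"hand": 255, "slide": [4.4, 3.5, 0], "dr": [0, 0, -0.5]},
    {"hand": 255, "slide": [4.3, 3.6, 0], "dr": [0, 0, 0]},
    {"hand": 255, "slide": [4.3, 3.6, 0], "dr": [0, 0, 0]},
    {"hand": 255, "slide": [4.3, 3.6, 0], "dr": [0, 0, 0]}
  ]
}}

```text
clock: 1.85
tool_pos: [0.4973, -0.0033, 0.2225]
orientation: [1.609, 2.698, -0.001]
wrist_force: [1.0, -0.0, 0.8]
finger_gap: 0.0006
finger_force: 0.0
```

```bash
python3 -c "
from h import *
s=robot.observe();print(s['joints'].round(2),s['tool_pos'].round(3),s['orientation'].round(3),s['clock'])
c=snap('wrist','w0');print(c['fx'],c['cx'],c['cy'],c['cam_to_world'].round(3).tolist())"
```

```text
[ 0.6   0.07 -0.7   1.8   0.05  1.29  0.38] [ 0.497 -0.003  0.222] [ 1.609e+00  2.698e+00 -1.000e-03] 1.85
325.19226210127806 277.4148311203329 206.05463804437167 [[0.88, -0.456, -0.129, 0.461], [0.474, 0.847, 0.242, 0.063], [-0.001, -0.274, 0.962, 0.384], [0.0, 0.0, 0.0, 1.0]]
```

View pics/w0.png

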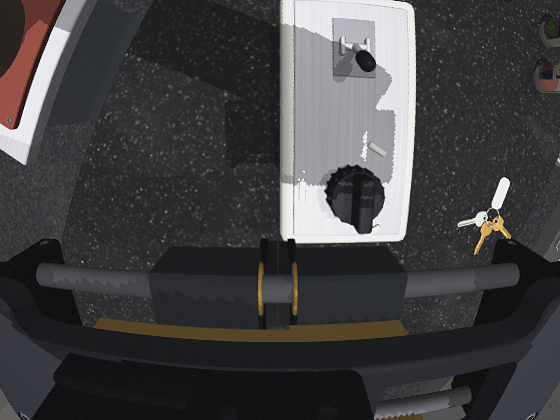

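The wrist view shows the base, the cap with skirt at (354,195) and wing near (364,200), and the toggle tip at (366,61) with its hinge near (355,45).

Run:
```python
from h import *
c=load('w0');t=load('top0')
P=lambda u,v,z:onz(c,u,v,z,True).round(4)
print('skirt',P(354,195,.075),'pivot',P(355,44,.061),'tip',P(366,61,.105))
print('tip tri',tri(ray(c,366,61,True),ray(t,221.4,226.8)))
for uv in((281,0),(281,239),(405,241),(414,5)): print(P(*uv,.055))
im=cv2.resize(c['frame'][150:250,280:420],None,fx=5,fy=5,interpolation=2)
cv2.imwrite('pics/w0c.png',im)
```

```text
skirt [0.5644 0.032  0.075 ] pivot [0.4928 0.1665 0.061 ] tip [0.5041 0.1441 0.105 ]
tip tri (array([0.50428784, 0.14529409, 0.10059034]), np.float64(0.0009049078023927638))
[0.4058 0.1728 0.055 ]
[ 0.5263 -0.0504  0.055 ]
[0.6545 0.0135 0.055 ]
[0.5278 0.2473 0.055 ]
```

View pics/w0c.png

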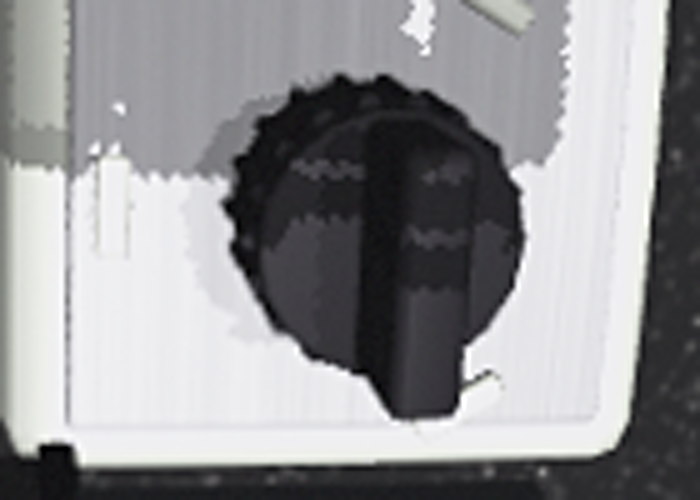

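The crop shows the wing's top face centre near wrist pixel (367,206), and the skirt's top rim centred near (358.5,198.5).

Run:
```python
from h import *
c=load('w0')
P=lambda u,v,z:onz(c,u,v,z,True).round(4)
print('wing',P(366.8,206,.121),'skirt',P(358.4,198.6,.091))
for u,v in ((440,148),(427,410)): print(P(280+u/5,150+v/5,.121))
H=np.array([.5625,.029]);e=np.array([-.477,.879]);print(H+.085*e,H+.15*e)
```

```text
wing [0.5643 0.0339 0.121 ] skirt [0.5647 0.0327 0.091 ]
[0.5528 0.0541 0.121 ]
[0.5763 0.0131 0.121 ]
[0.521955 0.103715] [0.49095 0.16085]
```

Emit:
{"api": "apply_moves", "payload": {
  "targets": [
    {"hand": 255, "slide": [4.4, 3.8, 0], "dr": [0, 0, 0]},
    {"hand": 255, "slide": [4.4, 3.8, 0], "dr": [0, 0, 0]},
    {"hand": 255, "slide": [0, 0, 4.5], "dr": [0, 0, 0]},
    {"hand": 255, "slide": [0, 0, 4.5], "dr": [0, 0, 0]},
    {"hand": 255, "slide": [0, 0, 4.0], "dr": [0, 0, 0]}
  ]
}}

```text
clock: 2.52
tool_pos: [0.5219, 0.1083, 0.0907]
orientation: [-1.608, -2.698, 0.001]
wrist_force: [0.6, -0.9, -1.1]
finger_gap: 0.0004
finger_force: 0.0
```

Emit:
{"api": "apply_moves", "payload": {
  "targets": [
    {"hand": 255, "slide": [1.5, 0, 0], "dr": [0, 0, 0]},
    {"hand": 255, "slide": [1.5, 0, 0], "dr": [0, 0, 0]},
    {"hand": 255, "slide": [1.5, 0, 0], "dr": [0, 0, 0]},
    {"hand": 255, "slide": [1.0, 0, 0], "dr": [0, 0, 0]},
    {"hand": 255, "slide": [0, 0, 0], "dr": [0, 0, 0]}
  ]
}}

```text
clock: 3.15
tool_pos: [0.4962, 0.1581, 0.0932]
orientation: [1.606, 2.699, 0.001]
wrist_force: [0.8, 0.4, 0.3]
finger_gap: 0.0006
finger_force: 0.0
```

```bash
python3 -c "
from h import *
snap('top','top1');c=snap('wrist','w1')
a=cv2.resize(cv2.imread('pics/top1.png')[180:270,180:300],None,fx=3,fy=3)
b=cv2.resize(cv2.imread('pics/w1.png'),(400,300))
o=np.zeros((300,760,3),np.uint8);o[:270,:360]=a;o[:,360:]=b;cv2.imwrite('pics/m1.png',o)"
```

```text
(no output)
```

View pics/m1.png

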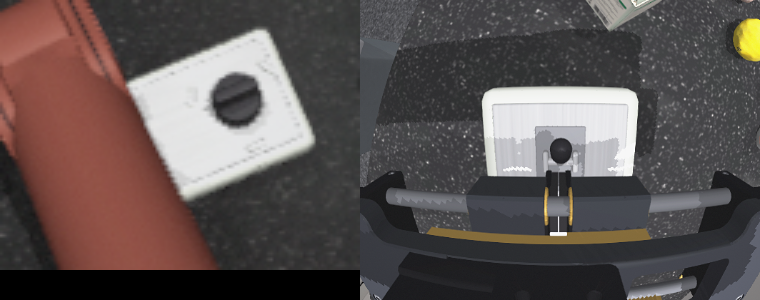

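The view shows the cap unmoved and the tip beyond the fingers. I back off, rise and go over the cap with the gripper opening, then check the toggle.

Emit:
{"api": "apply_moves", "payload": {
  "targets": [
    {"hand": 255, "slide": [-3, 0, 0], "dr": [0, 0, 0]},
    {"hand": 255, "slide": [0, 0, -4], "dr": [0, 0, 0]},
    {"hand": 60, "slide": [0, 0, -4], "dr": [0, 0, 0]},
    {"hand": 60, "slide": [-5.6, 0, 0], "dr": [0, 0, 0]},
    {"hand": 60, "slide": [-5.7, 0, 0], "dr": [0, 0, 0]}
  ]
}}

```text
clock: 3.88
tool_pos: [0.5654, 0.0295, 0.1735]
orientation: [1.608, 2.697, 0.0]
wrist_force: [1.0, -0.0, 0.1]
finger_gap: 0.0227
finger_force: 0.0
```

```bash
python3 -c "
from h import *
c=snap('wrist','w2');s=robot.observe();print(s['joints'].round(2),s['tool_pos'].round(4),s['finger_gap'])"
```

```text
[ 0.5   0.28 -0.73  1.71  0.2   1.23  0.22] [0.5682 0.0197 0.1724] 0.0262435252580554
```

View pics/w2.png

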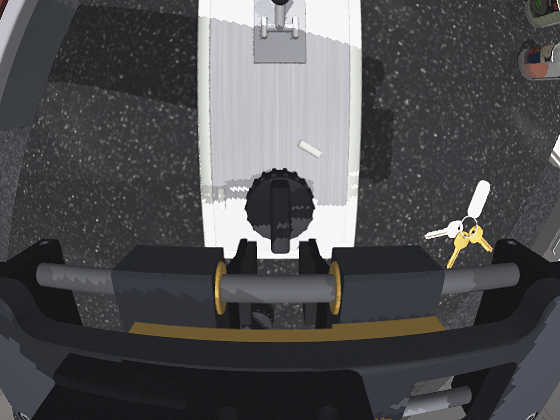

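The toggle now leans away: hinge near (280,25), tip beyond it at (282,3), so it is off. The cap's skirt is at (280,203) and its wing runs along the column at 281.

Run:
```python
from h import *
c=load('w2');s=robot.observe();print(s['tool_pos'].round(4))
g=c['frame'].max(2)
m=(g<75).astype(np.uint8);m[:165]=0;m[236:]=0;m[:,:240]=0;m[:,320:]=0
ct=max(cv2.findContours(m,0,2)[0],key=cv2.contourArea);print(cv2.boundingRect(ct))
P=lambda u,v,z:onz(c,u,v,z,True)
T=s['tool_pos'];ex=np.array([-.4756,.8797]);ey=np.array([.8797,.4756])
for n,q in(('skirt bottom/mid',P(280,203,.08)),('wing far',P(280.5,188,.121)),('wing near',P(281,252,.121)),('skirt',P(358.4,198.6,.091) if 0 else P(280,206,.091)),('tip',P(283,0,.105)),('hub',np.array([.5645,.0325,0]))):
    d=q[:2]-T[:2];print(n,q.round(4),'tool cm',(100*d@ex).round(2),(100*d@ey).round(2))
```

```text
[0.5682 0.0197 0.1724]
(245, 168, 70, 68)
skirt bottom/mid [0.5641 0.0352 0.08  ] tool cm 1.55 0.38
wing far [0.5537 0.0544 0.121 ] tool cm 3.74 0.38
wing near [0.5765 0.0132 0.121 ] tool cm -0.97 0.42
skirt [0.5638 0.0357 0.091 ] tool cm 1.61 0.37
tip [0.4917 0.1732 0.105 ] tool cm 17.14 0.57
hub [0.5645 0.0325 0.    ] tool cm 1.3 0.28
```

Emit:
{"api": "apply_moves", "payload": {
  "targets": [
    {"hand": 60, "slide": [1.4, 0.3, 0], "dr": [0, 0, 0]},
    {"hand": 60, "slide": [0, 0, 0], "dr": [0, 0, 0]},
    {"hand": 60, "slide": [0, 0, 4], "dr": [0, 0, 0]},
    {"hand": 60, "slide": [0, 0, 3.8], "dr": [0, 0, 0]},
    {"hand": 60, "slide": [0, 0, 0], "dr": [0, 0, 0]}
  ]
}}

```text
clock: 4.55
tool_pos: [0.5581, 0.0454, 0.0924]
orientation: [-1.605, -2.696, 0.004]
wrist_force: [-0.7, -0.2, -1.1]
finger_gap: 0.0659
finger_force: 0.0
```

Emit:
{"api": "apply_moves", "payload": {
  "targets": [
    {"hand": 60, "slide": [0, 0, 0], "dr": [0, 0, 0]},
    {"hand": 60, "slide": [0, 0, 0], "dr": [0, 0, 0]},
    {"hand": 60, "slide": [0, 0, 0], "dr": [0, 0, 0]}
  ]
}}

```text
clock: 4.92
tool_pos: [0.561, 0.0451, 0.0958]
orientation: [1.608, 2.697, 0.001]
wrist_force: [-0.4, 0.2, -0.2]
finger_gap: 0.0667
finger_force: 0.0
```

Emit:
{"api": "apply_moves", "payload": {
  "targets": [
    {"hand": 60, "slide": [-0.6, -0.1, 0.1], "dr": [0, 0, 0]},
    {"hand": 60, "slide": [-0.5, -0.1, 0], "dr": [0, 0, 0]},
    {"hand": 60, "slide": [0, 0, 0], "dr": [0, 0, 0]},
    {"hand": 60, "slide": [0, 0, 0], "dr": [0, 0, 0]},
    {"hand": 60, "slide": [0, 0, 0], "dr": [0, 0, 0]}
  ]
}}

```text
clock: 5.55
tool_pos: [0.5637, 0.0346, 0.0936]
orientation: [-1.609, -2.698, -0.0]
wrist_force: [0.3, 0.6, 0.2]
finger_gap: 0.0666
finger_force: 0.0
```

Emit:
{"api": "apply_moves", "payload": {
  "targets": [
    {"hand": 255, "slide": [0, 0, 0], "dr": [0, 0, 0]},
    {"hand": 255, "slide": [0, 0, 0], "dr": [0, 0, 0]},
    {"hand": 255, "slide": [0, 0, 0], "dr": [0, 0, 0]},
    {"hand": 255, "slide": [0, 0, 0], "dr": [0, 0, 0]},
    {"hand": 255, "slide": [0, 0, 0], "dr": [0, 0, 0]}
  ],
  "force": 25
}}

```text
clock: 6.18
tool_pos: [0.5637, 0.0344, 0.0936]
orientation: [-1.609, -2.698, -0.0]
wrist_force: [0.0, -0.1, -0.5]
finger_gap: 0.0246
finger_force: 0.0
```

Emit:
{"api": "apply_moves", "payload": {
  "targets": [
    {"hand": 255, "slide": [0, 0, 0], "dr": [0, 0, 0]},
    {"hand": 255, "slide": [0, 0, 0], "dr": [0, 0, 0]},
    {"hand": 255, "slide": [0, 0, 0], "dr": [0, 0, 0]},
    {"hand": 255, "slide": [0, 0, 0], "dr": [0, 0, 0]}
  ]
}}

```text
clock: 6.68
tool_pos: [0.5638, 0.0343, 0.0936]
orientation: [1.609, 2.698, 0.0]
wrist_force: [1.2, -0.8, -0.2]
finger_gap: 0.014
finger_force: 25.0
```

Emit:
{"api": "apply_moves", "payload": {
  "targets": [
    {"hand": 255, "slide": [0, 0, 0], "dr": [0, 0, -4]},
    {"hand": 255, "slide": [0, 0, 0], "dr": [0, 0, -4]},
    {"hand": 255, "slide": [0, 0, 0], "dr": [0, 0, 0]}
  ]
}}

```text
clock: 7.05
tool_pos: [0.5637, 0.0343, 0.0935]
orientation: [-1.418, -2.803, 0.0]
wrist_force: [-0.8, -0.6, 0.8]
finger_gap: 0.0142
finger_force: 25.0
```

```bash
python3 -c "
from h import *
s=robot.observe();print(s['wrist_torque'].round(3),s['wrist_force'].round(1),s['joints'].round(3),s['orientation'].round(3))"
```

```text
[ 0.056 -0.075 -0.005] [-0.8 -0.6  0.8] [ 0.484  0.36  -0.742  1.796  0.272  1.09   0.282] [-1.418 -2.803  0.   ]
```

Emit:
{"api": "apply_moves", "payload": {
  "targets": [
    {"hand": 255, "slide": [0, 0, 0], "dr": [0, 0, -4]},
    {"hand": 255, "slide": [0, 0, 0], "dr": [0, 0, -3]},
    {"hand": 255, "slide": [0, 0, 0], "dr": [0, 0, 0]}
  ]
}}

```text
clock: 7.42
tool_pos: [0.5637, 0.0343, 0.0935]
orientation: [-1.246, -2.884, -0.0]
wrist_force: [0.1, 0.5, -0.6]
finger_gap: 0.0139
finger_force: 25.0
```

```bash
python3 -c "
from h import *
s=robot.observe();print(s['wrist_torque'].round(3),s['wrist_force'].round(1),s['joints'].round(3),s['orientation'].round(3),s['clock'],s['finger_gap'])"
```

```text
[ 0.047 -0.049  0.017] [ 0.1  0.5 -0.6] [ 0.501  0.366 -0.763  1.796  0.282  1.093  0.395] [-1.246 -2.884 -0.   ] 7.425 0.013885880710890511
```

It gives freely anticlockwise past 15° (torque 0.02 N m), beyond any wrong-way stop. I continue to about 59°.

Emit:
{"api": "apply_moves", "payload": {
  "targets": [
    {"hand": 255, "slide": [0, 0, 0], "dr": [0, 0, -5]},
    {"hand": 255, "slide": [0, 0, 0], "dr": [0, 0, -5]},
    {"hand": 255, "slide": [0, 0, 0], "dr": [0, 0, -5]},
    {"hand": 255, "slide": [0, 0, 0], "dr": [0, 0, -5]},
    {"hand": 255, "slide": [0, 0, 0], "dr": [0, 0, -4]}
  ]
}}

```text
clock: 8.05
tool_pos: [0.5636, 0.0343, 0.0935]
orientation: [-0.616, -3.08, 0.0]
wrist_force: [-0.6, 0.5, 1.1]
finger_gap: 0.0137
finger_force: 25.0
```

```bash
python3 -c "
from h import *
s=robot.observe();print(s['wrist_torque'].round(3),s['joints'].round(3))"
```

```text
[ 0.179 -0.003 -0.065] [ 0.56   0.388 -0.84   1.793  0.321  1.104  0.786]
```

Emit:
{"api": "apply_moves", "payload": {
  "targets": [
    {"hand": 255, "slide": [0, 0, 0], "dr": [0, 0, -5]},
    {"hand": 255, "slide": [0, 0, 0], "dr": [0, 0, -5]},
    {"hand": 255, "slide": [0, 0, 0], "dr": [0, 0, -5]},
    {"hand": 255, "slide": [0, 0, 0], "dr": [0, 0, -5]},
    {"hand": 255, "slide": [0, 0, 0], "dr": [0, 0, 0]}
  ]
}}

```text
clock: 8.68
tool_pos: [0.5635, 0.0337, 0.0935]
orientation: [-0.076, -3.14, 0.001]
wrist_force: [-1.8, -2.5, 1.0]
finger_gap: 0.0139
finger_force: 25.0
```

```bash
python3 -c "
from h import *
from scipy.spatial.transform import Rotation as R
s=robot.observe();M=R.from_rotvec(s['orientation']).as_matrix();print(s['wrist_torque'].round(3),s['wrist_force'],s['joints'].round(3),np.degrees(np.arctan2(M[1,0],M[0,0]))-118.4,s['tool_pos'])"
```

```text
[-0.482  0.357  0.066] [-1.83790163 -2.48062251  1.0312876 ] [ 0.609  0.41  -0.905  1.791  0.358  1.115  1.105] 58.819463669497026 [0.56353825 0.03368317 0.09350689]
```

Emit:
{"api": "apply_moves", "payload": {
  "targets": [
    {"hand": 255, "slide": [0, 0, -0.5], "dr": [0, 0, 0]},
    {"hand": 255, "slide": [0, 0, -0.5], "dr": [0, 0, 0]},
    {"hand": 255, "slide": [0, 0, -0.5], "dr": [0, 0, 0]},
    {"hand": 255, "slide": [0, 0, 0], "dr": [0, 0, 0]}
  ]
}}

```text
clock: 9.18
tool_pos: [0.5636, 0.0339, 0.1091]
orientation: [-0.073, -3.141, 0.001]
wrist_force: [-3.4, -4.7, 1.8]
finger_gap: 0.0138
finger_force: 25.0
```

Emit:
{"api": "apply_moves", "payload": {
  "targets": [
    {"hand": 255, "slide": [0, 0, -1.5], "dr": [0, 0, 0]},
    {"hand": 255, "slide": [0, 0, -1.5], "dr": [0, 0, 0]},
    {"hand": 255, "slide": [0, 0, -1.5], "dr": [0, 0, 0]},
    {"hand": 255, "slide": [0, 0, -2], "dr": [0, 0, 0]},
    {"hand": 255, "slide": [0, 0, -2], "dr": [0, 0, 0]}
  ]
}}

```text
clock: 9.8
tool_pos: [0.5639, 0.0345, 0.1953]
orientation: [0.072, 3.14, 0.0]
wrist_force: [-0.7, 0.2, -0.4]
finger_gap: 0.0136
finger_force: 25.0
```

Emit:
{"api": "apply_moves", "payload": {
  "targets": [
    {"hand": 255, "slide": [0, 0, 0], "dr": [0, 0, 0]},
    {"hand": 255, "slide": [0, 0, 0], "dr": [0, 0, 0]},
    {"hand": 255, "slide": [0, 0, 0], "dr": [0, 0, 0]},
    {"hand": 255, "slide": [0, 0, 0], "dr": [0, 0, 0]},
    {"hand": 255, "slide": [0, 0, 0], "dr": [0, 0, 0]}
  ]
}}

```text
clock: 10.42
tool_pos: [0.5636, 0.0344, 0.1933]
orientation: [-0.072, -3.14, -0.0]
wrist_force: [0.6, 0.4, -1.4]
finger_gap: 0.0138
finger_force: 25.0
```

```bash
python3 -c "
from h import *
snap('side','s2');snap('wrist','w3');print(robot.observe()['joint_vel'].round(3))
a=cv2.resize(cv2.imread('pics/s2.png')[100:340,160:400],(400,400))
b=cv2.resize(cv2.imread('pics/w3.png'),(400,300))
o=np.zeros((400,800,3),np.uint8);o[:,:400]=a;o[:300,400:]=b;cv2.imwrite('pics/m2.png',o)"
```

```text
[ 0.    -0.003 -0.    -0.001  0.     0.001 -0.001]
```

View pics/m2.png

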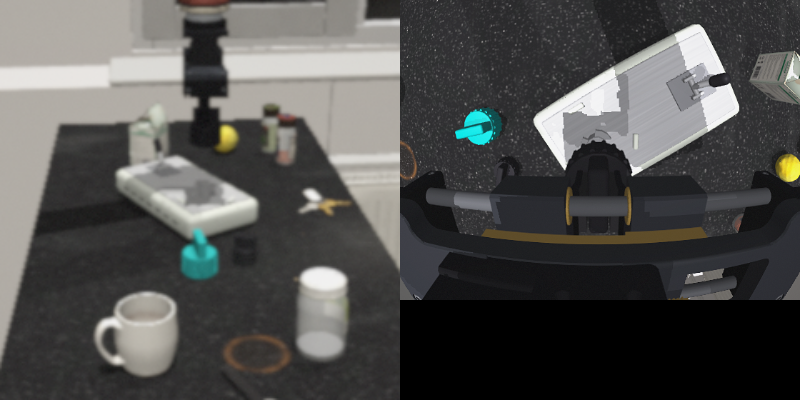

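The cap is held clear of the hub (side crop (205,130), wrist panel (598,160)). The toggle leans away from it (wrist panel (718,78)), and the mug, tea box and jar still stand. The arm is still, so I hand the job in.

```bash
python3 -c "
from station import robot
print(robot.job_done())"
```

```text
the job is handed in; nothing more can be done
None
```

The job is handed in: the toggle is off, and the cap, which unscrewed anticlockwise on the first try so I never tried clockwise, is held still about 10 cm above the hub with the mug, tea box and jar not touched.

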